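# Unhook the tall bushing driver from the keyhole rack

## Task

Two bushing drivers with wooden grips hang in the keyhole slots of the aluminium rack. Take off the one with the tall grip: slide it along its slot to the wide round end, lift it straight out and stand it upright in the round parts dish. Leave the short driver hanging where it is.

Things in the scene. Friction and masses are not known exactly. Their poses are not given: they have to be found in the camera images.
- tall_grip (a point): Centre of the tall driver's wooden grip, on its upright axis (z up). From the bottom: steel foot 32 mm diameter x 28 mm; neck 10 x 18 mm; collar 56 x 5 mm; wooden grip 24 x 56 mm. The point is 79 mm above the foot's underside, 33 above the collar's. The collar rests on the rack's plate, the neck is in the slot; the foot has 12 mm of play below the plate: too wide for the slot, free in the hole.
- short_grip (a point): Centre of the short driver's wooden grip: the same kind of driver with a grip only 22 mm high (24 mm diameter). The point is on its upright axis, 16 mm above the underside of its collar. It hangs in the rack's other slot (either one) and stays there.
- hanger: Fixed rack: aluminium plate 116 (x) x 180 (y) x 6 mm on four posts, top face 92 mm above the origin. Origin: on the table under the plate's centre. Two keyhole slots along its x axis, at y = +45 and -45 mm: round hole of 46 mm diameter centred at x = -28 mm (end nearer the robot), then a slot 18 mm wide to x = +44 mm. The drivers hang at about x = +18 to +32 mm.
- dish: Fixed round dark steel parts dish, 80 mm outer diameter, 17 mm high, wall 3 mm, inner floor 4 mm above the origin. Origin: centre of its underside, z up.

How it is judged:
By the outcome, as a careful person would: the job done as asked, in the order asked, and still so for the second after the job is handed in, with the robot touching nothing.
It also fails if it takes over 45 s, if anything falls off the work surface, if the arm or the gripper's body presses on something with over 40 N, if the wrist force passes 120 N, or if a joint passes its speed limit or range.

## Robot

A 6-joint arm with a two-finger parallel gripper is mounted at the origin on a cart in front of the work surface, level with it; the furniture and walls round the work are solid. World frame = base frame: x ahead of the robot, y to its left, z up, the work surface at z = 0. Lengths are in m, angles in rad, forces in N, time in s.
With the tool pointing down it reaches from about 0.325 to 0.9 m from the base axis. Payload 6.1 kg.
Tool frame: the origin (TCP) lies between the finger pads; the fingertips stand 25 mm ahead of it and the grasp point (between the pads) lies 6 mm ahead of it; y points along the fingers, x is the direction in which the jaws open and shut, and the axes are right-handed (so a half turn about y gives the same grasp; the last joint's range is limited). The gripper opens to 87 mm and grips with 3 to 60 N. Pads are 19 mm wide; open, the fingers measure 117 mm over their backs; the gripper's body (75 mm by 190 mm) begins 51 mm behind the grasp point.
Start: joints at [-1.38, 0.22, 1.526, -0, 1.395, -0.126], TCP at [0.195, -0.594, 0.248] pointing down, gripper open.
Joint ranges: [-2.98, 2.98], [-0.91, 2.08], [0.09, 2.57], [-1.24, 4.39], [0.2, 2.65], [-2.68, 2.68]. Speed limits (rad/s): [2.57, 2.57, 3.01, 3.14, 3.14, 3.14].

## Interface

Orientations are given as a unit quaternion [x, y, z, w].
In Python, from station import env gives the robot as it stands. The module is installed in compiled form; this text tells all that it offers. Calls block until the motion is done:
- env.movep(position, orientation): joint-space move of the TCP to a pose.
- env.move_straight(position, attitude=None, feed=0.15, max_force=None): straight line of the TCP; attitude=None keeps the orientation; feed is the mean speed in m/s. With max_force (N) it stops when the force on the tool has changed by that much, and returns True; else False.
- env.move_joints(angles): joint-space move.
- env.move_gripper(opening, effort=None): finger opening in m; effort is the grip in N (None keeps the last); returns when the fingers have stopped.
- env.hold(seconds).
- env.inverse_kinematics(position, orientation): joint angles nearest the present ones, or None.
- env.get_state(): the state.
- env.snapshot(name): name is "scene" or "top"; returns the picture (400x640x3 uint8, blue, green, red); there is no depth.
- env.camera_info(name): a dict with "fx", "fy", "cx", "cy" (pixels), "xyz" and "attitude" of the camera in the world. Camera axes: x right, y up, looking along -z (the intrinsics and any distortion apply to the point x, -y, -z); pixel columns grow to the right and rows downward; lengths in m; the calibration is good to about 2 mm. A picture is of the moment at which its call begins. camera_info takes no time and is no camera call.
A pose or a line that the arm cannot do raises env.IKError and nothing moves.
- env.hand_in(): hands the job in, once; it reports no verdict.
The state is a dict: "time_s": time; "joint_positions": joint angles; "qvel": joint speeds; "joint_torque": joint torques, N m; "ee_pos": TCP position; "orientation": TCP orientation; "ft_force": force on the tool from outside, world axes, zero at the start; "ft_torque": the same for the moment, N m; "gripper_width": finger opening in m.
Only numpy, scipy, OpenCV 4.12 (cv2) and the standard library are available. Lean on these libraries where they do the work, as an engineer would, in place of code of your own. Each camera call takes 0.05 s, during which the arm holds its last target. There are 200 camera calls.

## Working session

There is one attempt and no reset: what is moved stays moved. The work goes in short steps, each a Python script; the robot and the scene stay as the last script left them, time stands still between calls to the robot, and variables do not carry over. Pictures are saved under pics/ and viewed, about 8 in all and at most 12, crops included, and the job is handed in when it is done.

```bash
mkdir -p pics; python3 - <<'E'
from station import env
import cv2
for n in("scene","top"):
    cv2.imwrite(f"pics/{n}0.png",env.snapshot(n)); print(n,env.camera_info(n))
s=env.get_state();print(s["time_s"],s["orientation"],s["ee_pos"],s["gripper_width"])
E
```

```text
scene {'fx': 511.9939831615869, 'fy': 511.9939831615869, 'cx': 320.64535628276917, 'cy': 198.5665178142392, 'xyz': array([-0.06403949, -0.52063409,  0.55998796]), 'attitude': array([ 0.43974456, -0.21794406, -0.40087038,  0.77358131])}
top {'fx': 470.51000875627585, 'fy': 470.51000875627585, 'cx': 321.02667387168555, 'cy': 198.41570689733655, 'xyz': array([ 0.37998487, -0.07922624,  0.95208617]), 'attitude': array([ 0.06753136, -0.04515196, -0.69615153,  0.71328386])}
0.1 [-0.5721856   0.41532974 -0.41441637  0.57303047] [ 0.19458123 -0.59339612  0.24654177] 0.08722206778027893
```

View pics/scene0.png

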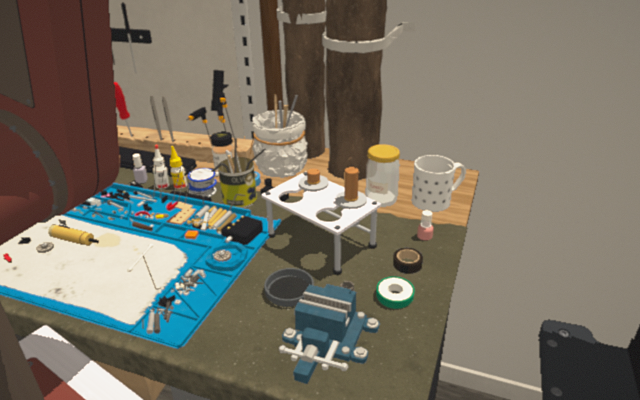

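View pics/top0.png

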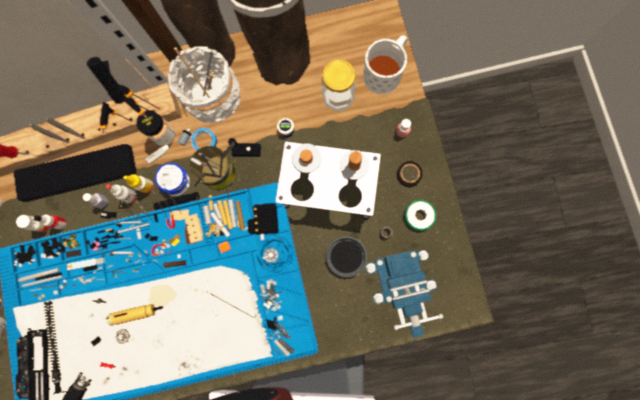

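```bash
cat > h.py <<'E'
import numpy as np, cv2
from scipy.spatial.transform import Rotation as R
from station import env
def cam(n):
    c=env.camera_info(n); return c,R.from_quat(c["attitude"]).as_matrix()
def ray(n,p):
    c,M=cam(n); d=M@np.array([(p[0]-c["cx"])/c["fx"],-(p[1]-c["cy"])/c["fy"],-1]); return np.array(c["xyz"]),d
def onplane(n,p,z):
    o,d=ray(n,p); return o+d*(z-o[2])/d[2]
def proj(n,P):
    c,M=cam(n); q=M.T@(np.asarray(P)-c["xyz"]); return np.array([c["cx"]+c["fx"]*q[0]/-q[2],c["cy"]+c["fy"]*q[1]/q[2]])
def wood(im,box):
    x0,y0,x1,y1=box; h=cv2.cvtColor(im[y0:y1,x0:x1],cv2.COLOR_BGR2HSV)
    m=cv2.inRange(h,(5,110,60),(20,255,255))
    k,l,s,c=cv2.connectedComponentsWithStats(m)
    return [(s[i]+[x0,y0,0,0,0],c[i]+[x0,y0]) for i in range(1,k) if s[i][4]>25]
E
python3 - <<'E'
from h import *
T=cv2.imread("pics/top0.png");S=cv2.imread("pics/scene0.png")
for n,im,b in(("top",T,(270,130,390,220)),("scene",S,(260,150,365,220))):
    for s,c in wood(im,b): print(n,s,c)
x=T[130:290,265:395]; y=S[155:315,255:385]
cv2.imwrite("pics/c1.png",cv2.resize(np.hstack([x,y]),None,fx=3,fy=3,interpolation=cv2.INTER_CUBIC))
E
```

```text
top [270 130  11   6  55] [274.18181818 132.65454545]
top [300 150  12  14 138] [305.63768116 156.33333333]
top [349 151  13  20 189] [354.72486772 160.56084656]
scene [ 260  150  105   51 1461] [325.8384668  175.79329227]
scene [288 190  16   7  53] [296.39622642 193.67924528]
```

View pics/c1.png

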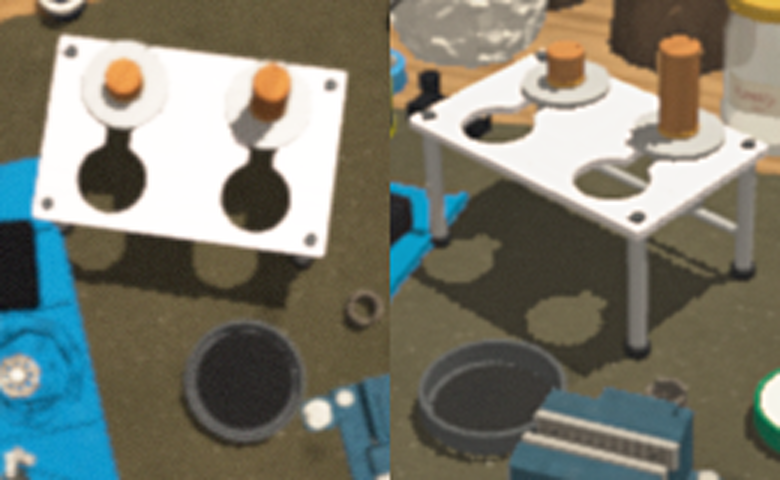

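```bash
cat >> h.py <<'E'
def plate(T):
    h=cv2.cvtColor(T,cv2.COLOR_BGR2HSV); m=cv2.inRange(h,(0,0,165),(180,45,255)); m[:130]=0;m[225:]=0;m[:,:268]=0;m[:,390:]=0
    m=cv2.morphologyEx(m,cv2.MORPH_OPEN,np.ones((3,3)))
    cs=cv2.findContours(m,cv2.RETR_EXTERNAL,cv2.CHAIN_APPROX_NONE)[0]
    hull=cv2.convexHull(max(cs,key=cv2.contourArea))
    P=np.array([onplane("top",p[0],.092)[:2] for p in hull],np.float32)
    return cv2.minAreaRect((P*1000).astype(np.float32))
E
python3 - <<'E'
from h import *
T=cv2.imread("pics/top0.png");S=cv2.imread("pics/scene0.png")
(c,s,a)=plate(T); print("plate",c,s,a)
for p in [(62,35),(347,71),(325,257),(33,216)]: print(onplane("top",(p[0]/3+265,p[1]/3+130),.092)[:2])
for p in [(112,180),(256,197)]: print("hole",onplane("top",(p[0]/3+265,p[1]/3+130),.089)[:2])
print("dish",onplane("top",(346,257),.017)[:2], onplane("scene",((492-390)/3+255,388/3+155),.017)[:2])
g=cv2.cvtColor(T,cv2.COLOR_BGR2GRAY)[235:282,322:372]
print("houghdish",cv2.HoughCircles(cv2.resize(g,None,fx=4,fy=4,interpolation=cv2.INTER_CUBIC),cv2.HOUGH_GRADIENT,2,100,param1=60,param2=30,minRadius=60,maxRadius=100))
print("tall top", onplane("top",(273/3+265,77/3+130),.153)[:2], onplane("scene",((681-390)/3+255,45/3+155),.153)[:2])
print("tall base", onplane("top",(268/3+265,106/3+130),.097)[:2],onplane("scene",((677-390)/3+255,132/3+155),.097)[:2])
print("short top", onplane("top",(123/3+265,76/3+130),.119)[:2],onplane("scene",((567-390)/3+255,47/3+155),.119)[:2])
E
```

```text
plate (557.8038330078125, -61.686302185058594) (182.36216735839844, 119.44425964355469) 83.46354675292969
[0.62541716 0.01982252]
[ 0.60544248 -0.15957783]
[ 0.48811899 -0.14693411]
[0.50951139 0.03333245]
hole [ 0.53369894 -0.01462675]
hole [ 0.5249205  -0.10425099]
dish [ 0.41426207 -0.09986715] [ 0.41430158 -0.10393399]
houghdish [[[99.  89.  78.6]]]
tall top [ 0.58505399 -0.11106871] [ 0.58285563 -0.11303886]
tall base [ 0.58089703 -0.11048292] [ 0.58039286 -0.1129568 ]
short top [ 0.59266584 -0.0214462 ] [ 0.59589999 -0.02295405]
```

```bash
cat >> h.py <<'E'
A=np.radians(-6.4); U=np.array([np.cos(A),np.sin(A),0]); V=np.array([-np.sin(A),np.cos(A),0]); C=np.array([.5578,-.0617,0])
Q=R.from_matrix(np.column_stack([U,[0,0,-1],np.cross(U,[0,0,-1])])).as_quat()
def tri(p,q):
    o,d=ray("top",p);o2,e=ray("scene",q); k=np.linalg.lstsq(np.column_stack([d,-e]),o2-o,rcond=None)[0]
    return (o+d*k[0]+o2+e*k[1])/2, np.linalg.norm(o+d*k[0]-o2-e*k[1])
def st(t=""):
    s=env.get_state(); print(t,round(s["time_s"],2),np.round(s["ee_pos"],4),np.round(s["ft_force"],1),round(s["gripper_width"],4))
E
python3 - <<'E'
from h import *
print("jar",tri((338,73),(383,152))); print("vise",tri((410,289),(328,299)))
G=np.array([.582,-.1115,.134])
print((G-C)@U,(G-C)@V)
env.move_gripper(.06,15)
env.movep(G+[0,0,.09],Q); st("hover")
for n in("scene","top"): cv2.imwrite(f"pics/{n}1.png",env.snapshot(n))
S=cv2.imread("pics/scene1.png");T=cv2.imread("pics/top1.png")
cv2.imwrite("pics/c2.png",cv2.resize(np.hstack([T[100:300,230:430],S[80:280,230:430]]),None,fx=2,fy=2))
E
```

```text
jar (array([ 0.75784825, -0.07595726,  0.10572054]), np.float64(0.0010481279205571197))
vise (array([ 0.35915846, -0.21652837,  0.0849454 ]), np.float64(0.0051722264780086685))
0.029600336467561442 -0.046792094214804625
hover 3.09 [ 0.5819 -0.1125  0.2241] [-0.  -0.7  0.4] 0.0603
```

View pics/c2.png

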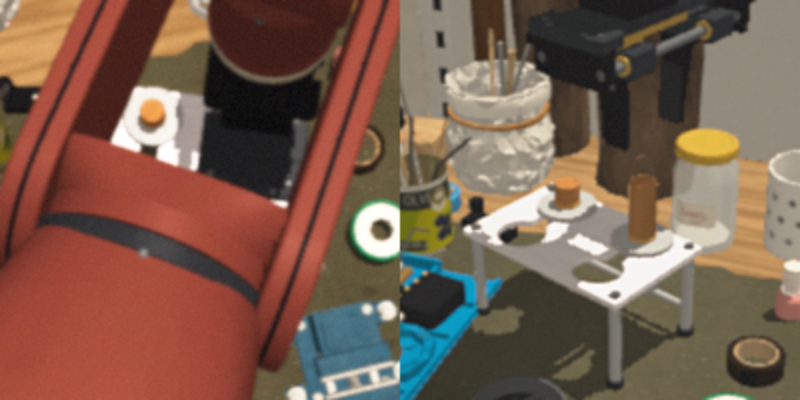

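```bash
python3 - <<'E'
from h import *
G=np.array([.582,-.1115,.134])
print("stop",env.move_straight(G,Q,.1,8)); st("down")
env.move_gripper(.015,25); st("grip")
env.move_straight(G+[0,0,.004],Q,.05,20); st("lift4")
cv2.imwrite("pics/scene2.png",env.snapshot("scene"))
S=cv2.imread("pics/scene2.png")
cv2.imwrite("pics/c3.png",cv2.resize(S[110:260,230:430],None,fx=4,fy=4))
E
```

```text
stop False
down 4.24 [ 0.5826 -0.1117  0.1349] [-0.5 -0.7  0.2] 0.0601
grip 4.95 [ 0.5824 -0.1116  0.1343] [ 1.3 -0.4  0.4] 0.0236
lift4 5.2 [ 0.5817 -0.1114  0.1378] [ 0.2 -0.9 -3. ] 0.0235
```

View pics/c3.png

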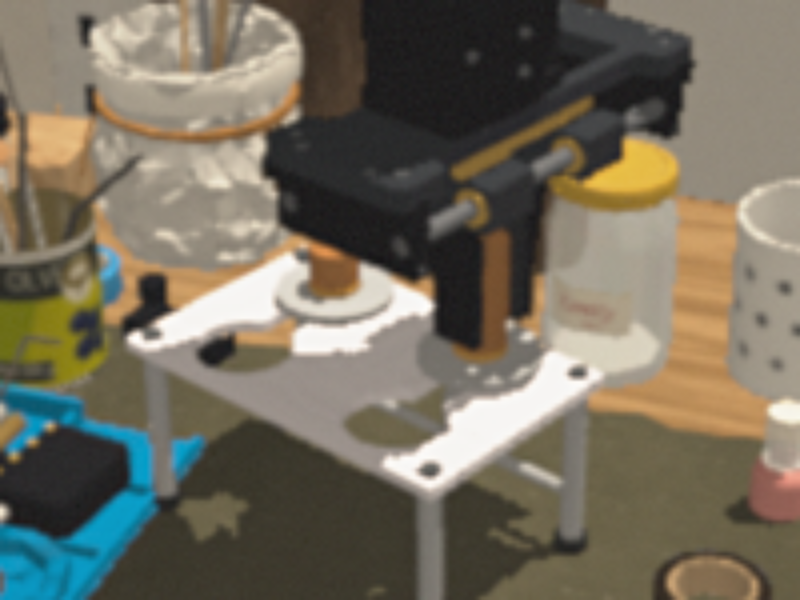

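```bash
python3 - <<'E'
from h import *
D=C-.028*U-.046*V; D[2]=.138
print("stop",env.move_straight(D,Q,.06,12)); st("slid"); p=env.get_state()["ee_pos"]; print((p-C)@U,(p-C)@V)
cv2.imwrite("pics/scene3.png",env.snapshot("scene"))
S=cv2.imread("pics/scene3.png")
cv2.imwrite("pics/c4.png",cv2.resize(S[130:260,230:400],None,fx=4,fy=4))
E
```

```text
stop False
slid 6.36 [ 0.5252 -0.1044  0.1382] [ 0.4 -0.4 -2.1] 0.0237
-0.02762306732283343 -0.04605767418455104
```

View pics/c4.png

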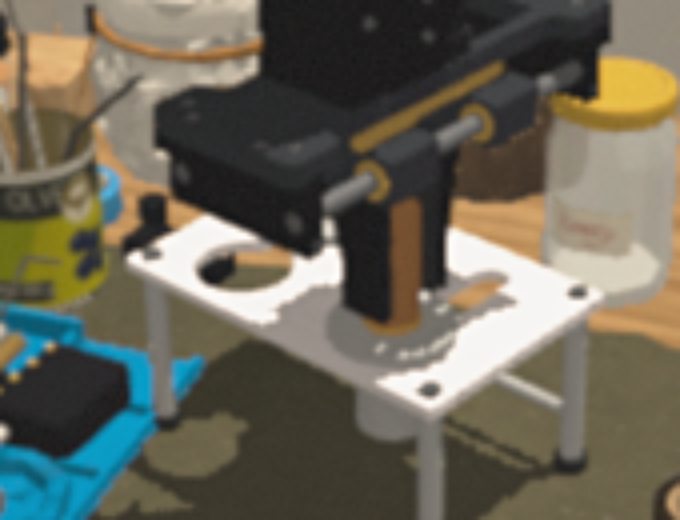

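```bash
python3 - <<'E'
from h import *
D=np.array(env.get_state()["ee_pos"]); 
D=C-.028*U-.046*V; D[2]=.21
print("stop",env.move_straight(D,Q,.06,6)); st("lifted")
cv2.imwrite("pics/scene4.png",env.snapshot("scene"))
S=cv2.imread("pics/scene4.png")
cv2.imwrite("pics/c5.png",cv2.resize(S[100:310,220:420],None,fx=2.8,fy=2.8))
E
```

```text
stop False
lifted 7.76 [ 0.5245 -0.1042  0.2094] [ 0.2 -0.3 -2.8] 0.0231
```

View pics/c5.png

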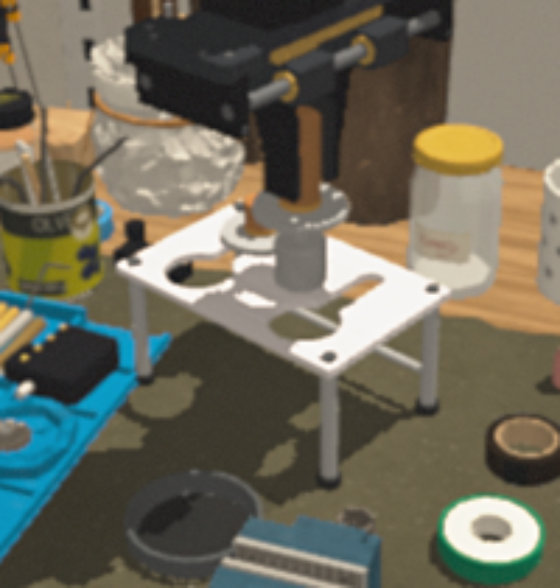

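```bash
python3 - <<'E'
from h import *
P=np.array([.4145,-.102,.21])
print(env.move_straight(P,Q,.12,15)); env.move_straight(P-[0,0,.09],Q,.12,10); st("above")
P[2]=.098; env.move_straight(P,Q,.05,5); env.hold(.3); st("near")
P[2]=.087; print("touch",env.move_straight(P,Q,.015,3)); st("touch")
cv2.imwrite("pics/scene5.png",env.snapshot("scene"))
S=cv2.imread("pics/scene5.png")
cv2.imwrite("pics/c6.png",cv2.resize(S[170:340,210:400],None,fx=3.2,fy=3.2))
E
```

```text
False
above 9.78 [ 0.4151 -0.1022  0.1206] [-0.3  0.  -2.5] 0.0232
near 10.67 [ 0.4147 -0.1021  0.0982] [ 0.1 -0.1 -2.7] 0.0236
touch True
touch 11.15 [ 0.4146 -0.102   0.0921] [-0.2 -0.5  3.8] 0.0237
```

View pics/c6.png

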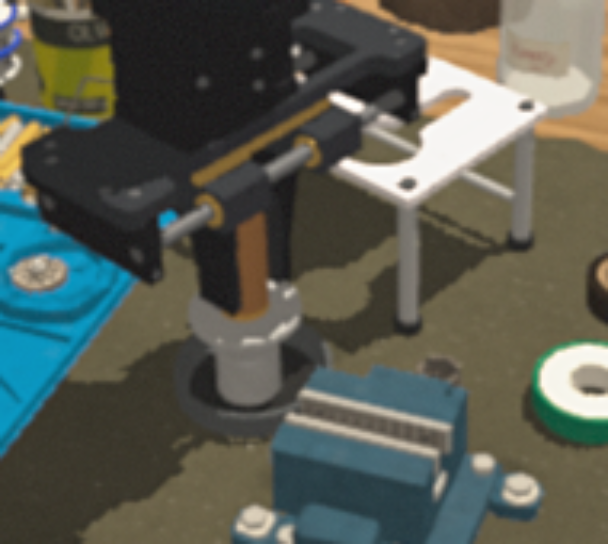

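```bash
python3 - <<'E'
from h import *
env.move_gripper(.05); st("open")
env.move_straight([.4145,-.102,.25],Q,.12,6); st("up")
env.move_joints([-1.38,.22,1.526,0,1.395,-.126]); env.hold(.3); st("home")
for n in("scene","top"): cv2.imwrite(f"pics/{n}6.png",env.snapshot(n))
S=cv2.imread("pics/scene6.png");T=cv2.imread("pics/top6.png")
cv2.imwrite("pics/c7.png",cv2.resize(np.hstack([T[130:300,260:400],S[155:325,250:390]]),None,fx=2.8,fy=2.8))
E
```

```text
open 11.97 [ 0.4136 -0.1016  0.0912] [-0.3 -1.2  0.8] 0.0498
up 13.44 [ 0.4141 -0.1018  0.2491] [-0.1  0.2 -0.2] 0.05
home 15.69 [ 0.1954 -0.5937  0.2482] [-0.3 -0.8  0.5] 0.0504
```

View pics/c7.png

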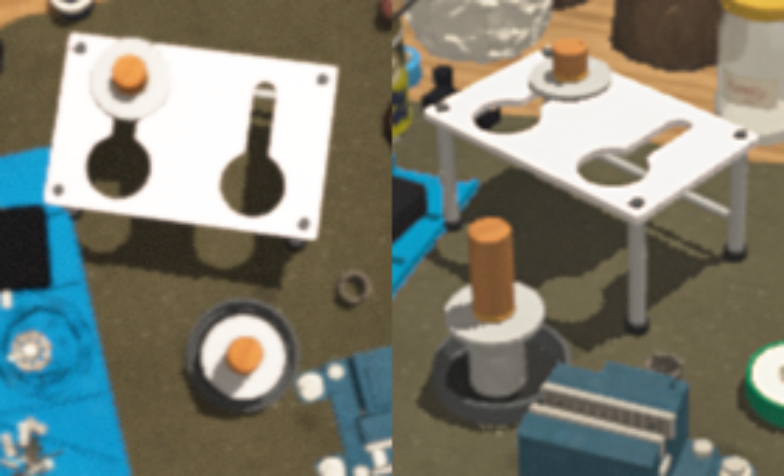

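The tall driver stands upright, centred in the dish (top-view crop, 243,355). The short driver still hangs in its slot (128,75), so I'm handing in.

```bash
python3 -c "
from station import env
print(env.hand_in())"
```

```text
the job is handed in; nothing more can be done
None
```

I took the tall driver off the rack, stood it upright in the round dish and handed the job in. That took about 16 s of the 45 s allowed.

I gripped its wooden grip and raised it about 4 mm. I then slid it along the slot to the wide hole, lifted it straight out, lowered it until the foot touched the dish floor, and let go.

- **Last pictures:** both cameras show the tall driver upright and roughly centred in the dish. The short driver is still hanging where it was, and the arm is back at its start pose, clear of everything.
- **Forces:** the wrist readings I took after each move stayed under 4 N, and no move stopped early on force except the intended touch-down.
- **Disagreements:** none of the checks failed. The two cameras differed by about 2–4 mm on the dish and grip positions, which did not affect the grasp or the placing.

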